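Load the UV curing box through its flap and fold its cover shut

ROBOT

A 6-joint arm with a two-finger parallel gripper is mounted at the origin on the work surface. World frame = base frame: x ahead of the robot, y to its left, z up, the work surface at z = 0. Lengths are in m, angles in rad, forces in N, time in s.
With the tool pointing down it reaches from about 0.35 to 0.975 m from the base axis. Payload 4.9 kg.
Tool frame: the origin (TCP) lies at the very end of the fingers, on their centre line; the grasp point (between the pads) lies 19 mm behind it (manip.grasp_offset is the distance from the TCP to the grasp point, in m); z points along the fingers, y is the line along which they close (so a half turn about z gives the same grasp; the last joint's range is limited). The gripper opens to 85 mm and grips with 20 to 120 N. Pads are 22 mm wide; open, the fingers measure 114 mm over their backs; the gripper's body (76 mm by 85 mm) begins 54 mm behind the grasp point. The pads swing forward as they close: fully open they stand 13 mm farther back than shut.
Start: joints at [-1.467, 0.053, 1.613, -0, 1.476, -0.119], TCP at [0.138, -0.61, 0.231] pointing down, gripper open.
Joint ranges: [-3.01, 3.01], [-1.01, 2.22], [0.06, 2.58], [-1.02, 4.17], [0.09, 2.62], [-3.14, 3.14]. Speed limits (rad/s): [2.57, 2.57, 3.14, 3.14, 3.14, 3.14].

INTERFACE

Orientations are given as a unit quaternion [w, x, y, z].
In Python, from plant import manip, eyes, job_done, models gives the robot as it stands.
- The arm moves only by the tool servo_tool, never from a script. Its argument "motion" is one flat list of numbers, 5 for each row, row after row: the opening, from -1 (shut) to 1 (fully open), then the shift along the tool's x, y, z normalised to -1 to 1, where 1 is 120 mm, then the turn about the tool's z normalised to -1 to 1, where 1 is 45 degrees. A call has 1 to 5 rows; each row is the pose to reach, as a shift and turn from the pose commanded when the call began, along the tool's axes at that moment; what a row does not reach only later rows make up. A row lasts 1/8 s, in which the tool goes at most 62.5 mm and 10.7 degrees, less where a joint would pass 70% of its speed; a pose out of reach is approached as far as the arm can. A call with a number of a shift or a turn outside -1 to 1 is refused whole. A call with a gripper value outside its range is refused whole. The fingers move at their own pace and stop on an object; the grip force is fixed at half the most. Time passes only in rows, so rows that repeat a pose let the fingers close. It gives the time, the measured TCP pose, the force, the opening and the grip force at its end, in the units of the state.
- manip.state(): the state, without advancing time (a new reading comes with each control period).
- eyes.grab_frame(name): name is "side" or "top"; returns (picture, depth): 400x640x3 uint8, red, green, blue; 400x640 float32, m along the optical axis (not along the pixel's ray), 0 where there is no reading.
- eyes.camera_params(name): a dict with "fov_y" (degrees; the focal length in pixels is half the picture's height over the tangent of half this angle, whatever the lens; pixels are square), "cx", "cy" (the principal point, pixels), "D" ([k1, k2, p1, p2, k3] as OpenCV has them; the pictures are not rectified), "pose" (4x4, takes a point from camera to world coordinates). Camera axes: x right, y up, looking along -z (the intrinsics and any distortion apply to the point x, -y, -z); pixel columns grow to the right and rows downward; lengths in m; the calibration is good to about 2 mm. A picture is of the moment at which its call begins. camera_params takes no time and is no camera call.
- job_done(): hands the job in; it is judged then, once.
Trained networks look in the newest picture that a camera, given by its name, has taken for a name from the list of things; names that differ only in an ending like _2 or _b are one class to them, and where a whole thing is asked for, a point or a joint stands for the part that bears it (a point fixed in the world has none). Each returns a list of dicts, best first, with "p" (0 to 1); they miss things now and then, are a little off and sometimes report something else, mostly with a low value. They report only what shows in the picture. A call takes as long as a camera call.
- models.regions_of(camera, label): "mask" (400x640 bool, what is visible of it) and "pixel" ([column, row] in pixels, amid what is visible of it).
The state is a dict: "time": time; "joint_pos": joint angles; "joint_vel": joint speeds; "joint_efforts": joint torques, N m; "tool_pos": TCP position; "tool_rot": TCP orientation; "contact_force": force on the tool from outside, world axes, zero at the start; "ft_torque": the same for the moment, N m; "gripper_width": opening from 0.0 (shut) to 1.0 (fully open); "grasp_force": force on a finger pad.
Only numpy, scipy, OpenCV 4.12 (cv2) and the standard library are available. Lean on these libraries where they do the work, as an engineer would, in place of code of your own. Each camera call takes 0.05 s, during which the arm holds its last target. There are 200 camera calls.

TASK

Use the wooden push stick to push the tray of pendants along the trough and right through the sprung flap into the curing box, so that the flap drops shut behind it, then lay the stick flat on the bench clear of the box. After the tray is in, break the folding stay by pressing its red knee down and back while the cover is still up, then lower the blue cover gently until it is fully shut. Leave the other things on the bench where they are, and keep the tray flat.

Things in the scene. Friction and masses are not known exactly. Their poses are not given: they have to be found in the camera images.
- curing_box: Fixed grey bench box, a loading trough at its right end. Origin: on the bench under the middle of the flap doorway. +y runs along the trough through the doorway into the chamber; +x points away from the robot to the cover's hinge. Chamber: inside y 0 to 185, x -67 to 67 mm, floor 20 mm above the bench; outside x -75 to 75, y to 193 mm. Roof: fixed clear window 105 mm above the bench.
- doorway (a point): Middle of the doorway on the trough floor, 20 mm above the bench, at the box's x = 0, y = 0; axes as the box. Doorway 84 mm wide, from the floor up to a yellow lintel 84 mm above the bench (wall above to 100 mm). Trough: box y -170 to 0 mm, open above and at its outer end, inner width 84 mm (x -42 to 42), its floor level with the chamber's, walls up to 42 mm above the bench.
- flap (a joint): Orange flap 80 mm wide, 55 tall, hung 80 mm above the bench just inside the doorway. rad, 0 = shut, grows inwards (+y); cannot swing outwards. A light spring (under 2 N) shuts it. It rides on the tray or the stick at about 1 rad, its lower edge then 52 mm inside: push the tray's rear end about 60 mm past the doorway, then draw the stick back out, and it drops shut.
- tray_center (a point): Centre (half-way up) of the loose wooden tray holding brass pendants: 60 mm (its x) by 90 mm (its y) by 30 mm tall, about 0.2 kg; at the start in the trough, its long side along the trough, top 50 mm above the bench.
- stick_center (a point): Centre of the loose push stick: straight square wooden bar, 200 mm long (its x axis), 24 mm wide and high, about 0.09 kg, one third of it green; both ends are flat and alike for use. At the start it lies flat on the bench to the robot's right.
- cover (a joint): Blue cover, 201 mm along the box's y by 165 mm, 10 mm thick, black lip on its free edge, hinged at the far (+x) rim. rad, 0 = fully shut (flat), 1.25 = start (standing, propped by the stay). The hinge is stiff: with the stay broken the cover stays where it is left and needs 1 to 3 N near its free edge all the way down.
- cover_hinge (a point): Middle of the cover's hinge line (which runs along the box's y), 79 mm in x and 92 mm in y from the box origin, 115 mm above the bench. Fixed to the box.
- cover_lip (a point): Point on the cover's outer face (upper face when shut, facing away from the robot when open), mid-length, 145 mm from the hinge line and 20 mm from the free edge. Its z axis is the outward normal of that face, its -x points to the free edge.
- stay_knee (a joint): Knee of the two-link folding stay on the chamber's left (+y) end. rad: -0.18 = locked (start; stops the cover closing), 0 = straight, positive = broken, about 2.8 with the cover shut. It breaks towards the box's +x and down, about 45 degrees: a few N; 20 to 30 mm of travel breaks it well. It stays broken and folds on beside the end wall as the cover is lowered.
- knee_pad (a point): Press point on the red round bar at the knee: 20 mm in diameter, sticking out 70 mm from the stay along the box's +y (away from the chamber); this point is on its axis, 50 mm out from the stay's links, 65 mm in y beyond the chamber and cover. Press on its upper front side. The open cover's free edge stands higher, some 30 mm behind it.
- flux_jar: Bystander: green glass jar with a white cap, 60 mm across, 55 mm tall; origin under its centre.
- bench_block: Bystander: steel bench block 80 x 80 x 22 mm; origin under its centre.
- mallet: Bystander: hammer 200 mm long lying beyond the trough, along its x; origin under its middle.
- file: Bystander: wood-handled hand tool 180 mm long lying along its x; origin under its middle.
- dust_brush: Bystander: brush 180 mm long lying along its x; origin under its middle.
- mandrel: Bystander: upright steel ring mandrel, 44 mm foot, 160 mm tall; origin under its centre.
- bead_bowl: Bystander: white bowl, 90 mm across, 35 mm tall; origin under its centre.
- bead_stand: Bystander: dark wood stand 90 x 70 mm with three brass beads, 44 mm tall in all; origin under its centre.

How it is judged:
On the way, in this order (a step that is already met when the one before it is completed fails the run):
1. the tray is in the doorway, holding the flap open (value of joint flap above 0.7 rad and y of tray_center in the frame of curing_box above -0.045 m), for 0.05 s.
2. the tray is wholly inside and the flap has dropped shut behind it (value of joint flap below 0.1 rad and y of tray_center in the frame of curing_box above 0.05 m), for 0.2 s.
3. the stay is broken at its knee while the cover is still up (value of joint stay_knee above 0.3 rad and value of joint cover above 0.8 rad), for 0.05 s.
At the end, for the whole second after the job is handed in: The cover is shut (joint below 0.05 rad), the flap is shut (below 0.1 rad), the tray lies flat in the chamber with its centre more than 50 mm inside the doorway, and the stick lies flat on the bench (centre below 17 mm), not touching the box; both are at rest (all of step 2 and value of joint cover below 0.05 rad and height (world z) of tray_center below 0.045 m and angle between tray_center's own z axis and vertical below 0.15 rad and height (world z) of stick_center below 0.017 m and angle between stick_center's own x axis and vertical above 1.5 rad and contact force between push_stick and curing_box below 0.05 N and linear speed of each of push_stick, tray below 0.02 m/s).
It fails at once if the cover is slammed (falls faster than 3 rad/s) (velocity of joint cover below -3 rad/s).
It fails at once if the tray is tipped by more than 0.4 rad (angle between tray_center's own z axis and vertical above 0.4 rad).
It fails at once if another thing on the bench is shifted by more than 30 mm (distance of any of flux_jar, bench_block, mallet, file, dust_brush, mandrel, bead_bowl, bead_stand from where it was at the start of the episode above 0.03 m).
It also fails if it takes over 67 s, if anything falls off the work surface, if the arm or the gripper's body presses on something with over 40 N, if the wrist force passes 120 N, or if a joint passes its speed limit or range.

## Working session

There is one attempt and no reset: what is moved stays moved. The work goes in short steps, Python scripts to look and compute and a tool call to move; the robot and the scene stay as the last step left them, time stands still between calls to the robot, and variables do not carry over. Pictures are saved under pics/ and viewed, at most 10 in all, crops included, and the job is handed in when it is done.

Besides the shell and the picture viewer there is one more tool, called after "Request:" by a JSON object that holds its "api" and its "payload", one argument or row to a line. servo_tool: Moves the arm, as the interface text tells. Its arguments: {"type":"object","properties":{"motion":{"type":"array","items":{"type":"number","minimum":-1,"maximum":1}}},"required":["motion"]}

```bash
mkdir -p pics
cat > h.py <<'E'
import numpy as np, cv2
from plant import manip, eyes, job_done, models
def cam(n):
    p=eyes.camera_params(n); f=200/np.tan(np.radians(p['fov_y'])/2)
    return np.array([[f,0,p['cx']],[0,f,p['cy']],[0,0,1]]),np.array(p['D'],float),np.array(p['pose'])
def cloud(n,d):
    K,D,T=cam(n); v,u=np.mgrid[0:400,0:640]
    uv=np.stack([u,v],-1).reshape(-1,1,2).astype(np.float64)
    q=cv2.undistortPoints(uv,K,D).reshape(400,640,2)
    P=np.stack([q[...,0]*d,-q[...,1]*d,-d],-1)
    return P@T[:3,:3].T+T[:3,3]
def proj(n,X):
    K,D,T=cam(n); c=(np.atleast_2d(X)-T[:3,3])@T[:3,:3]; c=c*[1,-1,-1]
    return cv2.projectPoints(c.reshape(-1,1,3),np.zeros(3),np.zeros(3),K,D)[0].reshape(-1,2)
def shot(n,name):
    im,d=eyes.grab_frame(n); cv2.imwrite(f'pics/{name}.png',im[...,::-1]); return im,d,cloud(n,d)
E
python3 - <<'E'
from h import *
np.set_printoptions(precision=3,suppress=True)
for n in('side','top'):
    im,d,P=shot(n,n+'0'); np.save(n+'P.npy',P); print(n,cam(n)[2])
    for l in('curing_box','stick_center','tray_center','flap','cover','knee_pad','mandrel','flux_jar','bench_block','mallet','file','dust_brush','bead_bowl','bead_stand'):
        for r in models.regions_of(n,l)[:1]:
            m=r['mask']&(d>0); Q=P[m]
            if len(Q): print(l,round(r['p'],2),r['pixel'],m.sum(),'med',np.median(Q,0),'lo',np.percentile(Q,2,axis=0),'hi',np.percentile(Q,98,axis=0))
            np.save(f'm_{n}_{l}.npy',r['mask'])
s=manip.state();print(s['time'],s['tool_pos'],s['tool_rot'],s['gripper_width'],manip.grasp_offset)
E
```

```text
side [[-0.998  0.015 -0.053  0.485]
 [-0.051 -0.637  0.769  1.075]
 [-0.022  0.771  0.637  0.984]
 [ 0.     0.     0.     1.   ]]
curing_box 0.7 [313.5, 224.8] 5699 med [0.557 0.178 0.105] lo [ 0.473 -0.12   0.005] hi [0.624 0.275 0.272]
stick_center 0.82 [344.4, 140.0] 482 med [ 0.497 -0.384  0.02 ] lo [ 0.41  -0.428  0.002] hi [ 0.59  -0.344  0.029]
tray_center 0.72 [349.2, 308.4] 637 med [0.456 0.37  0.052] lo [0.432 0.333 0.007] hi [0.482 0.384 0.059]
flap 0.53 [367.6, 170.9] 271 med [ 0.401 -0.204  0.018] lo [ 0.29  -0.231 -0.002] hi [ 0.456 -0.193  0.028]
cover 0.97 [299.4, 183.7] 989 med [0.586 0.148 0.251] lo [ 0.559 -0.158  0.   ] hi [0.636 0.226 0.274]
knee_pad 0.72 [308.1, 237.3] 365 med [0.559 0.248 0.175] lo [0.545 0.141 0.103] hi [0.598 0.305 0.209]
mandrel 0.92 [249.4, 210.1] 354 med [0.748 0.029 0.051] lo [0.731 0.015 0.005] hi [0.765 0.043 0.152]
flux_jar 0.76 [350.1, 306.6] 688 med [0.456 0.368 0.05 ] lo [0.427 0.331 0.002] hi [0.484 0.384 0.059]
bench_block 0.65 [380.2, 267.1] 855 med [0.382 0.216 0.021] lo [0.343 0.166 0.001] hi [0.421 0.247 0.026]
mallet 0.76 [27
[... 1533 characters left out ...]
, 259.6] 739 med [0.382 0.205 0.021] lo [0.343 0.167 0.012] hi [0.419 0.243 0.028]
mallet 0.7 [401.6, 148.1] 785 med [ 0.698 -0.213  0.023] lo [ 0.631 -0.265 -0.002] hi [ 0.821 -0.151  0.03 ]
file 0.84 [402.4, 249.6] 250 med [ 0.411 -0.209  0.023] lo [ 0.367 -0.222  0.013] hi [ 0.453 -0.196  0.03 ]
dust_brush 0.7 [169.9, 185.2] 628 med [0.605 0.482 0.017] lo [0.545 0.432 0.002] hi [0.697 0.523 0.024]
bead_bowl 0.55 [487.6, 164.9] 637 med [ 0.654 -0.491  0.017] lo [ 0.611 -0.524  0.002] hi [ 0.69  -0.448  0.038]
bead_stand 0.59 [226.6, 150.5] 678 med [0.714 0.304 0.018] lo [0.67  0.269 0.005] hi [0.763 0.346 0.045]
1.5 [ 0.138 -0.61   0.231] [0.    0.994 0.111 0.   ] 0.9971033741775642 0.0187
```

```bash
python3 - <<'E'
import cv2
im=cv2.imread('pics/top0.png');c=im[80:300,150:560];cv2.imwrite('pics/topc.png',cv2.resize(c,(800,430),interpolation=cv2.INTER_CUBIC))
E
python3 - <<'E'
from h import *
np.set_printoptions(precision=4,suppress=True)
P=np.load('topP.npy')
# stick
m=np.load('m_top_stick_center.npy'); Q=P[m]; Q=Q[(Q[:,2]>.017)&(Q[:,2]<.032)]
print('stick',cv2.minAreaRect((Q[:,:2]*1000).astype(np.float32)), Q.mean(0))
m=np.load('m_top_tray_center.npy'); Q=P[m]; Q=Q[(Q[:,2]>.03)]
print('tray',cv2.minAreaRect((Q[:,:2]*1000).astype(np.float32)),Q.mean(0))
# box: points z 95..112 region -> roof window; trough walls z 38..46
B=P.reshape(-1,3); s=(B[:,0]>.43)&(B[:,0]<.68)&(B[:,1]>-.2)&(B[:,1]<.3)
R=B[s&(B[:,2]>.095)&(B[:,2]<.118)]; print('roof',len(R),cv2.minAreaRect((R[:,:2]*1000).astype(np.float32)),np.percentile(R,[1,50,99],axis=0))
W=B[s&(B[:,2]>.036)&(B[:,2]<.047)&(B[:,1]<0.1)]; print('walls',len(W),cv2.minAreaRect((W[:,:2]*1000).astype(np.float32)),np.percentile(W,[1,50,99],axis=0))
C=B[s&(B[:,2]>.25)]; print('covertop',cv2.minAreaRect((C[:,:2]*1000).astype(np.float32)),np.percentile(C,[1,50,99],axis=0))
E
```

```text
stick ((497.9737243652344, -391.9002380371094), (25.516389846801758, 198.6761474609375), 66.53308868408203) [ 0.4958 -0.3901  0.0239]
tray ((450.8910827636719, -62.43248748779297), (90.63938903808594, 227.20379638671875), 79.64862060546875) [ 0.5268 -0.0772  0.049 ]
roof 2942 ((549.7582397460938, 124.57978820800781), (214.76229858398438, 161.11293029785156), 86.56263732910156) [[0.4675 0.0201 0.0973]
 [0.5256 0.1188 0.1046]
 [0.5865 0.2197 0.1133]]
walls 720 ((529.8297119140625, -38.469329833984375), (119.78565216064453, 222.54583740234375), 3.7406508922576904) [[ 0.479  -0.1407  0.0361]
 [ 0.529  -0.0693  0.0418]
 [ 0.586   0.0189  0.0469]]
covertop ((570.5038452148438, 117.02633666992188), (199.82452392578125, 26.46296501159668), 86.48675537109375) [[0.5531 0.018  0.2508]
 [0.5683 0.1156 0.269 ]
 [0.5853 0.2153 0.2764]]
```

View pics/topc.png

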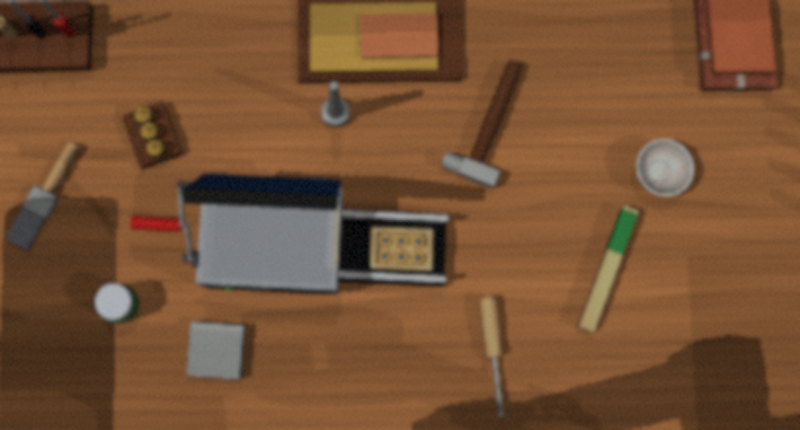

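View pics/side0.png

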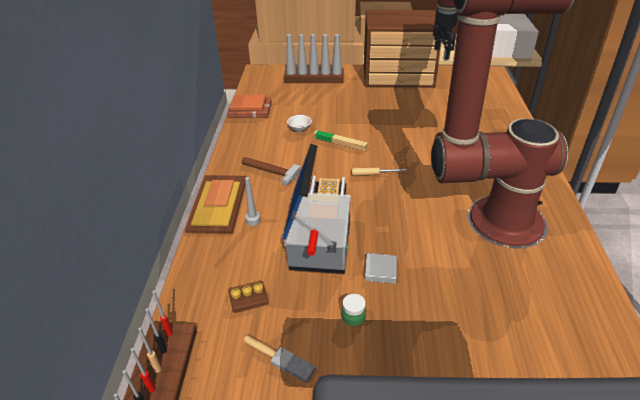

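The top picture shows the box with the cover up (crop 270,240), the tray in the trough (400,248), the red knee bar (157,223) and the stick (610,270), green end far from the robot. The side view agrees with it. Box yaw is about -3.5° and its origin about (0.534, 0.027).

Request:
{"api": "servo_tool", "payload": {
  "motion": [1,0.48,-0.24,0,0.2,1,0.96,-0.48,0,0.4,1,0.96,-0.48,0,0.6,1,0.96,-0.48,0,0.806,1,0.96,-0.48,0,0.806]
}}

```text
time: 2.12
tool_pos: [0.2379, -0.5278, 0.2314]
tool_rot: [0.0, 0.979, -0.203, 0.0]
contact_force: [-0.4, 0.8, 0.3]
gripper_width: 1.001
grasp_force: 0.0
```

```bash
cat > go.py <<'E'
import sys; from h import *
from scipy.spatial.transform import Rotation as R
O=np.array([.534,.027]); th=np.radians(-3.5); B=np.array([[np.cos(th),-np.sin(th)],[np.sin(th),np.cos(th)]])
def go(x,y,z,yaw,box=False):
    s=manip.state(); q=s['tool_rot']; r=R.from_quat([q[1],q[2],q[3],q[0]]).as_matrix()
    p=np.array([x,y,z],float)
    if box: p[:2]=O+B@p[:2]
    cy=np.degrees(np.arctan2(r[1,0],r[0,0])); d=r.T@(p-s['tool_pos'])
    print('t',round(s['time'],2),'pos',np.round(s['tool_pos'],4),'yaw',round(cy,1),'w',round(s['gripper_width'],3),'F',np.round(s['contact_force'],1),'-> units',np.round(d/.12,3),'turn',round(-((yaw-cy+180)%360-180)/45,3))
    return d
if __name__=='__main__':
    a=sys.argv[1:]; go(*map(float,a[:4]),box=len(a)>4)
E
python3 go.py .437 -.365 .1 -23.5
```

```text
t 2.12 pos [ 0.2379 -0.5278  0.2314] yaw -23.4 w 1.001 F [-0.4  0.8  0.3] -> units [ 0.985 -1.903  1.095] turn 0.003
```

Request:
{"api": "servo_tool", "payload": {
  "motion": [1,0.25,-0.45,0,0,1,0.5,-0.95,0.2,0,1,0.5,-0.95,0.4,0,1,0.5,-0.95,0.4,0]
}}

```text
time: 2.62
tool_pos: [0.3378, -0.4454, 0.1807]
tool_rot: [-0.002, 0.979, -0.202, -0.002]
contact_force: [0.1, 0.4, 0.4]
gripper_width: 1.004
grasp_force: 0.0
```

Request:
{"api": "servo_tool", "payload": {
  "motion": [1,0.25,-0.45,0.2,0,1,0.48,-0.95,0.4,0,1,0.48,-0.95,0.4,0,1,0.48,-0.95,0.4,0]
}}

```text
time: 3.12
tool_pos: [0.4366, -0.3666, 0.1362]
tool_rot: [0.001, 0.979, -0.203, 0.0]
contact_force: [-1.0, -0.4, -0.2]
gripper_width: 1.0
grasp_force: 0.0
```

```bash
python3 go.py .437 -.365 .006 -23.5
```

```text
t 3.12 pos [ 0.4366 -0.3666  0.1362] yaw -23.4 w 1.0 F [-1.  -0.4 -0.2] -> units [-0.002 -0.015  1.085] turn 0.001
```

Request:
{"api": "servo_tool", "payload": {
  "motion": [1,0,-0.015,0.5,0,1,0,-0.015,1,0,1,0,-0.015,1,0]
}}

```text
time: 3.5
tool_pos: [0.4332, -0.3626, 0.011]
tool_rot: [-0.003, 0.979, -0.205, -0.004]
contact_force: [-0.2, 0.2, 0.7]
gripper_width: 0.997
grasp_force: 0.0
```

Request:
{"api": "servo_tool", "payload": {
  "motion": [1,0,0,0.08,0,-1,0,0,0.08,0,-1,0,0,0.08,0,-1,0,0,0.08,0,-1,0,0,0.08,0]
}}

```text
time: 4.12
tool_pos: [0.4379, -0.3648, 0.007]
tool_rot: [0.001, 0.979, -0.204, 0.001]
contact_force: [0.4, -0.7, 3.6]
gripper_width: 0.265
grasp_force: 60.3
```

Request:
{"api": "servo_tool", "payload": {
  "motion": [-1,0,0,0,0,-1,0,0,0,0]
}}

```text
time: 4.38
tool_pos: [0.4379, -0.3648, 0.007]
tool_rot: [0.001, 0.979, -0.204, 0.001]
contact_force: [-1.7, 0.5, 5.8]
gripper_width: 0.266
grasp_force: 60.2
```

Request:
{"api": "servo_tool", "payload": {
  "motion": [-1,0,0,-0.5,0,-1,0,0,-0.9,-0.2,-1,0,0,-0.9,-0.45,-1,0,0,-0.9,-0.68,-1,0,0,-0.9,-0.9]
}}

```text
time: 5.0
tool_pos: [0.4368, -0.3635, 0.1131]
tool_rot: [-0.0, 0.989, 0.151, -0.0]
contact_force: [-0.1, -0.1, -0.4]
gripper_width: 0.264
grasp_force: 59.5
```

Request:
{"api": "servo_tool", "payload": {
  "motion": [-1,0,0,0,-0.23,-1,0,0,0,-0.46,-1,0,0,0,-0.69,-1,0,0,0,-0.9,-1,0,0,0,-0.9]
}}

```text
time: 5.62
tool_pos: [0.4369, -0.3636, 0.1129]
tool_rot: [-0.001, 0.877, 0.48, -0.0]
contact_force: [-0.1, 0.4, -0.5]
gripper_width: 0.265
grasp_force: 59.5
```

```bash
python3 go.py 0 -.37 .115 86.5 box
```

```text
t 5.62 pos [ 0.4369 -0.3636  0.1129] yaw 57.4 w 0.265 F [-0.1  0.4 -0.5] -> units [ 0.484  0.428 -0.018] turn -0.647
```

Request:
{"api": "servo_tool", "payload": {
  "motion": [-1,0.16,0.14,0,-0.22,-1,0.32,0.28,0,-0.43,-1,0.48,0.43,0,-0.647,-1,0.48,0.43,0,-0.647]
}}

```text
time: 6.12
tool_pos: [0.5126, -0.3426, 0.1134]
tool_rot: [-0.0, 0.728, 0.685, 0.0]
contact_force: [-0.5, 0.6, -0.8]
gripper_width: 0.261
grasp_force: 59.5
```

```bash
python3 go.py 0 -.37 .032 86.5 box
python3 - <<'E'
from h import *
from go import O,B
im,d,P=shot('top','t1')
r=models.regions_of('top','stick_center')
Q=P[r[0]['mask']];Q=Q[(Q[:,2]>.1)&(Q[:,2]<.14)]
b=(Q[:,:2]-O)@B*1000
print('stick in box',r[0]['p'],cv2.minAreaRect(b.astype(np.float32)),np.percentile(b,[2,50,98],axis=0),np.median(Q[:,2]))
# trough walls in box frame: sections
W=P.reshape(-1,3);b=(W[:,:2]-O)@B*1000
for lo,hi in((-165,-130),(-60,-20)):
  s=(W[:,2]>.036)&(W[:,2]<.047)&(b[:,1]>lo)&(b[:,1]<hi)&(abs(b[:,0])<65)
  x=b[s,0]; print(lo,len(x),'L',np.median(x[x<-33]) if (x<-33).any() else None,'R',np.median(x[x>33]) if (x>33).any() else None)
cv2.imwrite('pics/t1c.png',cv2.resize(im[150:270,270:480],(800,457),interpolation=cv2.INTER_CUBIC))
E
```

```text
t 6.12 pos [ 0.5126 -0.3426  0.1134] yaw 86.5 w 0.261 F [-0.5  0.6 -0.8] -> units [ 0.001 -0.01   0.678] turn 0.001
stick in box 0.81 ((0.11143302917480469, -265.6576843261719), (126.52930450439453, 25.029869079589844), 89.57660675048828) [[ -11.98347827 -323.6301438 ]
 [  -0.8997496  -264.50771478]
 [  11.75080278 -205.11228203]] 0.12931468612053554
-165 130 L -40.60174183792001 R 50.78676124508423
-60 80 L -40.611061456862785 R 50.737622267300814
```

View pics/t1c.png

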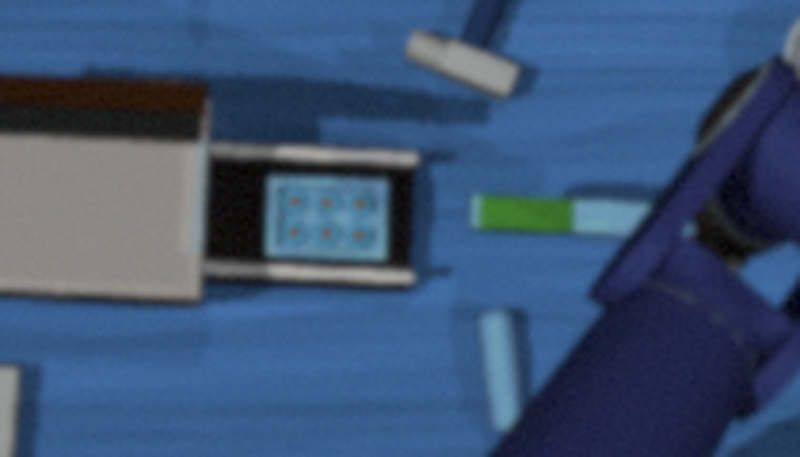

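The frame shows channels swapped (just my saving). The stick lies in line with the trough, its tip at (472,212), and the tray is at (327,218). The trough walls put the box origin 5 mm farther in x, so I correct for that.

```bash
sed -i 's/\[.534,.027\]/[.539,.027]/' go.py; python3 go.py 0 -.37 .032 86.5 box;  python3 go.py 0 -.099 .032 86.5 box
```

```text
t 6.22 pos [ 0.5112 -0.343   0.1132] yaw 86.5 w 0.261 F [ 0.7 -0.2 -1.7] -> units [0.008 0.043 0.676] turn -0.001
t 6.22 pos [ 0.5112 -0.343   0.1132] yaw 86.5 w 0.261 F [ 0.7 -0.2 -1.7] -> units [2.266 0.042 0.677] turn -0.001
```

Request:
{"api": "servo_tool", "payload": {
  "motion": [-1,0,0.035,0.35,0,-1,0,0.035,0.68,0,-1,0.1,0.035,0.68,0,-1,0.2,0.035,0.68,0,-1,0.3,0.035,0.68,0]
}}

```text
time: 6.85
tool_pos: [0.5193, -0.3076, 0.0346]
tool_rot: [0.002, 0.728, 0.686, 0.0]
contact_force: [-0.2, 0.6, -0.4]
gripper_width: 0.262
grasp_force: 59.5
```

Request:
{"api": "servo_tool", "payload": {
  "motion": [-1,0.2,0,0,0,-1,0.4,0,0,0,-1,0.6,0,0,0,-1,0.8,0,0,0,-1,0.98,0,0,0]
}}

```text
time: 7.48
tool_pos: [0.5254, -0.1891, 0.0328]
tool_rot: [0.001, 0.727, 0.686, -0.0]
contact_force: [-0.3, -4.9, 0.6]
gripper_width: 0.267
grasp_force: 59.7
```

```bash
python3 go.py 0 -.099 .032 86.5 box
python3 - <<'E'
from h import *
from go import O,B
im,d,P=shot('top','t2')
for l in('stick_center','tray_center'):
  r=models.regions_of('top',l)
  Q=P[r[0]['mask']];Q=Q[(Q[:,2]>.03)&(Q[:,2]<.06)]
  b=(Q[:,:2]-O)@B*1000
  print(l,r[0]['p'],np.percentile(b,[2,50,98],axis=0),np.median(Q[:,2]))
E
```

```text
t 7.47 pos [ 0.5254 -0.1891  0.0328] yaw 86.7 w 0.267 F [-0.3 -4.9  0.6] -> units [0.979 0.006 0.005] turn 0.003
stick_center 0.76 [[ -13.89096849 -192.34789391]
 [  -3.17371388 -108.06483398]
 [   9.82533798  -52.03653544]] 0.04951445495861728
tray_center 0.65 [[-35.45309849 -46.87670701]
 [ -4.90687222 -28.39132982]
 [ 23.60090096  -9.68623033]] 0.043679953992054044
```

Request:
{"api": "servo_tool", "payload": {
  "motion": [-1,0.2,0,0,0,-1,0.4,0,0,0,-1,0.6,0,0,0,-1,0.8,0,0,0,-1,1,0,0,0]
}}

```text
time: 8.25
tool_pos: [0.5316, -0.0703, 0.0316]
tool_rot: [-0.0, 0.728, 0.686, -0.001]
contact_force: [0.4, -1.9, -1.0]
gripper_width: 0.267
grasp_force: 59.5
```

```bash
python3 go.py 0 -.097 .032 86.5 box
python3 - <<'E'
from h import *
from go import O,B
im,d,P=shot('side','s2')
im,d,P=shot('top','t3')
for l in('stick_center','tray_center'):
  r=models.regions_of('top',l)
  if not r: print(l,None); continue
  Q=P[r[0]['mask']];Q=Q[(Q[:,2]>.03)&(Q[:,2]<.12)]
  b=(Q[:,:2]-O)@B*1000
  print(l,r[0]['p'],np.percentile(b,[2,50,98],axis=0),np.median(Q[:,2]))
a=cv2.imread('pics/s2.png')[120:290,240:400];b=cv2.imread('pics/t3.png')[150:270,220:400]
cv2.imwrite('pics/c3.png',np.hstack([cv2.resize(a,(400,425)),cv2.resize(b,(400,425))]))
E
```

```text
t 8.25 pos [ 0.5316 -0.0703  0.0316] yaw 86.6 w 0.267 F [ 0.4 -1.9 -1. ] -> units [ 0.005  0.012 -0.003] turn 0.002
stick_center 0.54 [[-14.7024802  -63.15689501]
 [ -6.11420499 -20.90337849]
 [  8.92553113  -9.11163162]] 0.04721626244805277
tray_center None
```

View pics/c3.png

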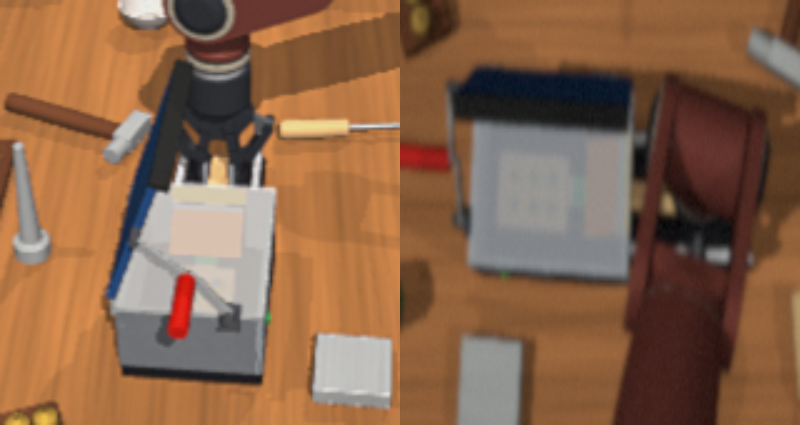

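Left half: the stick is in the doorway and the red knee bar is at (180,305). Right half: through the window the tray's rear is at 573 px, about 70 mm inside, and the flap is riding on the stick. Next I draw the stick out.

Request:
{"api": "servo_tool", "payload": {
  "motion": [-1,-0.25,0,0,0,-1,-0.5,0,0,0,-1,-0.8,0,0,0,-1,-1,0,0,0]
}}

```text
time: 8.95
tool_pos: [0.5246, -0.1927, 0.0322]
tool_rot: [0.0, 0.728, 0.685, -0.0]
contact_force: [0.1, 0.3, -1.1]
gripper_width: 0.26
grasp_force: 59.5
```

Request:
{"api": "servo_tool", "payload": {
  "motion": [-1,-0.25,0,0,0,-1,-0.6,0,0,0,-1,-1,0,0,0]
}}

```text
time: 9.32
tool_pos: [0.5172, -0.312, 0.032]
tool_rot: [-0.0, 0.728, 0.686, 0.0]
contact_force: [0.8, -0.3, -1.3]
gripper_width: 0.265
grasp_force: 59.5
```

Request:
{"api": "servo_tool", "payload": {
  "motion": [-1,-0.35,0,0,0,-1,-0.65,0,0,0,-1,-0.65,0,0.1,0,-1,-0.65,0,0.19,0,-1,-0.65,0,0.19,0]
}}

```text
time: 9.95
tool_pos: [0.5127, -0.3866, 0.008]
tool_rot: [-0.001, 0.728, 0.686, 0.0]
contact_force: [-0.4, -0.1, -1.3]
gripper_width: 0.264
grasp_force: 59.5
```

```bash
python3 go.py 0 -.42 .0065 86.5 box
python3 - <<'E'
from h import *
for l in ('top',):
  im,d,P=shot('top','t4')
  K=proj('top',[[.54,.06,.105]])[0]; print(K)
a=cv2.imread('pics/t4.png')[150:270,220:460]
cv2.imwrite('pics/c4.png',cv2.resize(a,(800,400),interpolation=cv2.INTER_CUBIC))
E
```

```text
t 9.95 pos [ 0.5127 -0.3866  0.008 ] yaw 86.6 w 0.264 F [-0.4 -0.1 -1.3] -> units [-0.046  0.008  0.012] turn 0.003
[307.88534316 200.88555636]
```

View pics/c4.png

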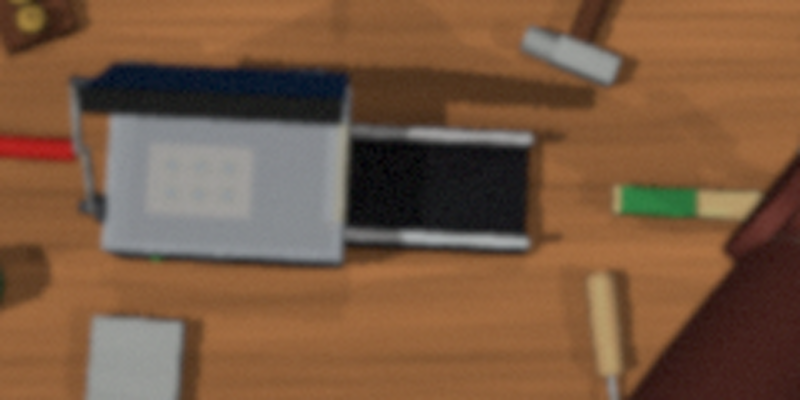

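The tray sits in the chamber at (200,180), the flap no longer shows in the window, so it is shut, and the stick is clear of the trough. Next I release it.

Request:
{"api": "servo_tool", "payload": {
  "motion": [-1,0,0,0.015,0,1,0,0,0.015,0,1,0,0,0.015,0,1,0,0,0.015,0,1,0,0,-0.25,0]
}}

```text
time: 10.62
tool_pos: [0.5113, -0.3859, 0.0364]
tool_rot: [-0.003, 0.728, 0.686, -0.0]
contact_force: [0.5, 0.8, 0.2]
gripper_width: 1.002
grasp_force: 0.0
```

Request:
{"api": "servo_tool", "payload": {
  "motion": [1,0,0,-0.4,0,-1,0,0,-0.8,0,-1,0,0,-1,0,-1,0,0,-1,0]
}}

```text
time: 11.12
tool_pos: [0.5146, -0.389, 0.1626]
tool_rot: [0.003, 0.728, 0.686, 0.0]
contact_force: [-0.4, -0.1, -0.5]
gripper_width: 0.38
grasp_force: 0.0
```

Request:
{"api": "servo_tool", "payload": {
  "motion": [-1,0,0,-0.5,0,-1,0,0,-1,0,-1,0,0,-1,0]
}}

```text
time: 11.5
tool_pos: [0.515, -0.3894, 0.2849]
tool_rot: [0.005, 0.728, 0.686, 0.0]
contact_force: [0.8, -0.8, 0.1]
gripper_width: -0.003
grasp_force: 0.0
```

Run:
```python
from h import *
from go import go,O,B
np.set_printoptions(precision=4,suppress=True)
im,d,P=shot('top','t5')
for l in('stick_center','knee_pad','cover'):
  r=models.regions_of('top',l)[0]; Q=P[r['mask']]; b=np.c_[(Q[:,:2]-O)@B,Q[:,2]]
  if l=='knee_pad': b=b[(b[:,2]>.15)&(b[:,2]<.2)&(b[:,1]>.19)]
  if l=='cover': b=b[b[:,2]>.1]
  print(l,r['p'],np.percentile(b,[2,50,98],axis=0).ravel())
  if l=='knee_pad':
    hh=b[(b[:,2]>np.percentile(b[:,2],60))];print(' ridge',np.median(hh,0))
im,d,P=shot('side','s5')
r=models.regions_of('side','knee_pad')[0]; Q=P[r['mask']]; b=np.c_[(Q[:,:2]-O)@B,Q[:,2]];im2=im[r['mask']].astype(int); b=b[(im2[:,0]>120)&(im2[:,1]<60)]; print('side knee',len(b),np.percentile(b,[2,50,98],axis=0).ravel())
go(-.035,.26,.25,86.5,True)
```

```text
stick_center 0.85 [-0.0143 -0.4097  0.0098 -0.003  -0.3304  0.0236  0.0098 -0.2515  0.0301]
knee_pad 0.66 [-0.011   0.2042  0.1636 -0.0011  0.2355  0.1741  0.0212  0.2751  0.1915]
 ridge [0.0003 0.2299 0.1774]
cover 0.78 [ 0.0138 -0.0071  0.1059  0.034   0.0895  0.263   0.0803  0.1902  0.2754]
side knee 183 [-0.0482  0.2125  0.1631 -0.0013  0.2534  0.1745  0.008   0.555   0.4695]
t 11.8 pos [ 0.5125 -0.3871  0.276 ] yaw 86.6 w -0.004 F [ 0.9 -0.4  0.2] -> units [ 5.624 -0.27   0.236] turn 0.002
```

Request:
{"api": "servo_tool", "payload": {
  "motion": [-1,0.3,-0.24,-0.23,0,-1,0.6,-0.48,-0.45,0,-1,1,-0.48,-0.45,0]
}}

```text
time: 12.18
tool_pos: [0.4621, -0.2645, 0.3349]
tool_rot: [0.001, 0.729, 0.685, 0.0]
contact_force: [1.5, 0.7, 0.2]
gripper_width: -0.003
grasp_force: 0.0
```

Request:
{"api": "servo_tool", "payload": {
  "motion": [-1,0.5,0,0,0,-1,1,0,0,0]
}}

```text
time: 12.42
tool_pos: [0.4693, -0.1431, 0.3317]
tool_rot: [-0.001, 0.728, 0.686, -0.0]
contact_force: [1.3, 0.7, -0.1]
gripper_width: -0.005
grasp_force: 0.0
```

Request:
{"api": "servo_tool", "payload": {
  "motion": [-1,0.5,0,0,0,-1,1,0,0,0]
}}

```text
time: 12.68
tool_pos: [0.4764, -0.0231, 0.3318]
tool_rot: [-0.001, 0.728, 0.686, -0.001]
contact_force: [1.9, -1.3, 0.1]
gripper_width: -0.004
grasp_force: 0.0
```

Request:
{"api": "servo_tool", "payload": {
  "motion": [-1,0.5,0,0,0,-1,1,0,0,0]
}}

```text
time: 12.92
tool_pos: [0.4835, 0.0967, 0.3318]
tool_rot: [-0.001, 0.728, 0.686, -0.001]
contact_force: [1.2, -0.4, -0.4]
gripper_width: 0.001
grasp_force: 0.0
```

Request:
{"api": "servo_tool", "payload": {
  "motion": [-1,0.5,0,0,0,-1,1,0,0,0,-1,1,0,0,0]
}}

```text
time: 13.3
tool_pos: [0.4901, 0.2179, 0.3312]
tool_rot: [-0.001, 0.726, 0.688, -0.001]
contact_force: [-1.6, -0.6, 0.6]
gripper_width: 0.001
grasp_force: 0.0
```

```bash
python3 go.py -.014 .262 .215 86.5 box
```

```text
t 13.3 pos [0.4901 0.2179 0.3312] yaw 86.9 w 0.001 F [-1.6 -0.6  0.6] -> units [0.618 0.395 0.966] turn 0.01
```

Request:
{"api": "servo_tool", "payload": {
  "motion": [-1,0.4,0,0,0,-1,0.62,0.2,0.3,0,-1,0.62,0.39,0.7,0,-1,0.62,0.39,1,0,-1,0.62,0.39,1,0]
}}

```text
time: 13.92
tool_pos: [0.54, 0.2841, 0.2078]
tool_rot: [-0.002, 0.728, 0.685, -0.005]
contact_force: [-0.6, -1.0, -0.3]
gripper_width: -0.001
grasp_force: 0.0
```

Request:
{"api": "servo_tool", "payload": {
  "motion": [-1,0,0,0.15,0,-1,0,0,0.25,0,-1,0,0.03,0.33,0,-1,0,0.08,0.4,0,-1,0,0.14,0.47,0]
}}

```text
time: 14.55
tool_pos: [0.5591, 0.2852, 0.1566]
tool_rot: [-0.001, 0.728, 0.686, -0.0]
contact_force: [-4.4, 0.8, 1.1]
gripper_width: 0.002
grasp_force: 1.4
```

Request:
{"api": "servo_tool", "payload": {
  "motion": [-1,0,0.05,0.05,0,-1,0,0.1,0.1,0,-1,0,0.1,0.1,0]
}}

```text
time: 14.92
tool_pos: [0.572, 0.2842, 0.1446]
tool_rot: [0.0, 0.728, 0.686, 0.0]
contact_force: [-0.3, 0.5, -0.2]
gripper_width: -0.004
grasp_force: 0.0
```

```bash
python3 go.py -.014 .262 .215 86.5 box
python3 - <<'E'
from h import *
from go import go,O,B
np.set_printoptions(precision=4,suppress=True)
im,d,P=shot('side','s6')
for l in('knee_pad','cover'):
  r=models.regions_of('side',l)[0]; Q=P[r['mask']]; b=np.c_[(Q[:,:2]-O)@B,Q[:,2]]
  b=b[b[:,2]<.3]
  print(l,r['p'],np.percentile(b,[2,50,98],axis=0).ravel())
a=cv2.imread('pics/s6.png')[120:290,220:420]
cv2.imwrite('pics/c6.png',cv2.resize(a,(700,595),interpolation=cv2.INTER_CUBIC))
E
```

```text
t 14.93 pos [0.572  0.2842 0.1446] yaw 86.6 w -0.004 F [-0.3  0.5 -0.2] -> units [ 0.027 -0.26  -0.587] turn 0.002
knee_pad 0.53 [0.0137 0.2602 0.125  0.0226 0.2753 0.1402 0.0315 0.2799 0.1456]Traceback (most recent call last):
  File "<stdin>", line 6, in <module>
IndexError: list index out of range
```

Request:
{"api": "servo_tool", "payload": {
  "motion": [-1,0,0.05,0.05,0,-1,0,0.05,0.05,0,-1,0,-0.1,-0.2,0,-1,0,-0.1,-0.6,0,-1,0,-0.1,-1,0]
}}

```text
time: 15.7
tool_pos: [0.5587, 0.2848, 0.2655]
tool_rot: [0.0, 0.728, 0.686, -0.0]
contact_force: [0.9, -0.3, 0.6]
gripper_width: -0.003
grasp_force: 0.0
```

Request:
{"api": "servo_tool", "payload": {
  "motion": [-1,0,0.2,-0.5,0,-1,0,0.6,-0.7,0,-1,0,1,-0.7,0,-1,0,1,-0.7,0]
}}

```text
time: 16.2
tool_pos: [0.6813, 0.2768, 0.3459]
tool_rot: [-0.0, 0.728, 0.685, -0.001]
contact_force: [-0.6, 0.0, -0.9]
gripper_width: 0.002
grasp_force: 0.0
```

Run:
```python
from h import *
from go import go,O,B
np.set_printoptions(precision=4,suppress=True)
for n in('side','top'):
  im,d,P=shot(n,n+'7')
  for l in('knee_pad','cover'):
    for r in models.regions_of(n,l)[:1]:
      Q=P[r['mask']]; b=np.c_[(Q[:,:2]-O)@B,Q[:,2]]
      b=b[(b[:,2]<.29)&(b[:,2]>.11)&(b[:,1]<.3)]
      print(n,l,r['p'],len(b),np.percentile(b,[2,50,98],axis=0).ravel())
a=cv2.imread('pics/side7.png')[120:290,220:420]
cv2.imwrite('pics/c7.png',cv2.resize(a,(700,595),interpolation=cv2.INTER_CUBIC))
go(.11,.092,.3,86.5,True)
```

```text
side knee_pad 0.75 283 [0.0145 0.2054 0.1265 0.0224 0.2351 0.1378 0.0327 0.2791 0.1848]
side cover 0.58 2033 [-0.0302 -0.002   0.1241  0.0194  0.1117  0.2004  0.08    0.1929  0.2474]Traceback (most recent call last):
  File "<stdin>", line 10, in <module>
    return _quantile_unchecked(
        a, q, axis, out, overwrite_input, method, keepdims, weights)
    return _ureduce(a,
                    func=_quantile_ureduce_func,
    ...<5 lines>...
                    overwrite_input=overwrite_input,
                    method=method)
    r = func(a, **kwargs)
    result = _quantile(arr,
                       quantiles=q,
    ...<2 lines>...
                       out=out,
                       weights=wgt)
    slices_having_nans = np.isnan(arr[-1, ...])
                                  ~~~^^^^^^^^^
IndexError: index -1 is out of bounds for axis 0 with size 0
```

Run:
```python
from h import *
from go import go,O,B
np.set_printoptions(precision=4,suppress=True)
im,d,P=shot('side','s8')
r=models.regions_of('side','cover')[0]; m=r['mask']; Q=P[m]; c=im[m].astype(int); b=np.c_[(Q[:,:2]-O)@B,Q[:,2]]
k=(b[:,2]>.13)&(b[:,2]<.28)&(b[:,1]<.17)&(b[:,1]>.02)&(c[:,2]>c[:,0]+15); b=b[k]
print(k.sum())
for _ in range(3):
  p=np.polyfit(b[:,2],b[:,0],1); e=b[:,0]-np.polyval(p,b[:,2]); b=b[abs(e)<max(.004,2*e.std())]
print('n',len(b),'theta',np.arctan2(1,-p[0]),'x at z=.115',np.polyval(p,.115),'zmax',b[:,2].max(),'std',e.std())
a=cv2.imread('pics/s8.png')[120:290,220:420]
cv2.imwrite('pics/c8.png',cv2.resize(a,(700,595),interpolation=cv2.INTER_CUBIC))
go(.11,.092,.3,86.5,True)
```

```text
1037
n 1037 theta 0.9051546788592412 x at z=.115 0.08757479508702813 zmax 0.248081183254658 std 0.0010010972896759539
t 16.55 pos [0.6781 0.2783 0.3498] yaw 86.6 w 0.001 F [-0.5  0.3  0.2] -> units [-1.394 -0.116  0.414] turn 0.003
```

View pics/c8.png

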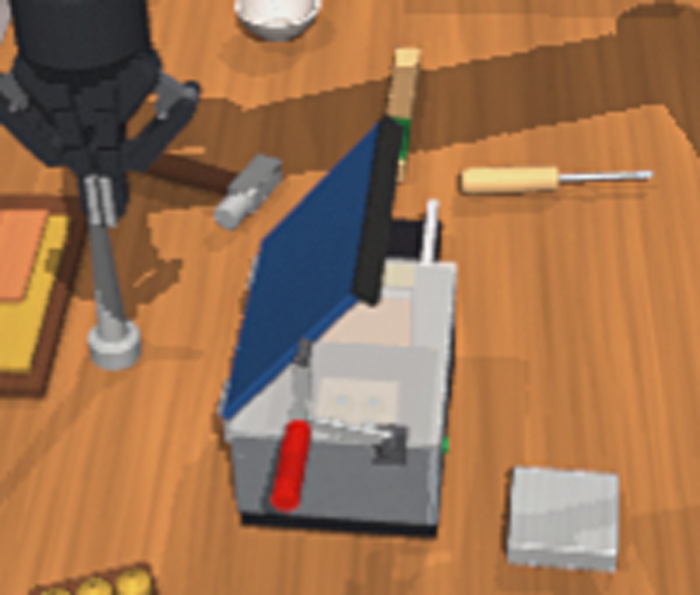

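The picture shows the stay broken at the red knee (295,465), the cover half down at about 0.9 rad, the stick lying clear, and the gripper beyond the cover. I'll lower the cover with the closed fingertips.

Request:
{"api": "servo_tool", "payload": {
  "motion": [-1,-0.5,0,0,0,-1,-1,0,0,0,-1,-1,0,0,0]
}}

```text
time: 16.92
tool_pos: [0.6714, 0.1548, 0.35]
tool_rot: [0.001, 0.729, 0.684, 0.0]
contact_force: [-0.9, -0.2, 0.1]
gripper_width: -0.001
grasp_force: 0.0
```

Request:
{"api": "servo_tool", "payload": {
  "motion": [-1,-0.39,-0.3,0.2,0,-1,-0.39,-0.6,0.5,0,-1,-0.39,-0.78,0.75,0,-1,-0.39,-0.78,0.75,0]
}}

```text
time: 17.42
tool_pos: [0.5728, 0.1179, 0.2559]
tool_rot: [-0.002, 0.727, 0.686, -0.002]
contact_force: [-0.1, 0.9, 0.5]
gripper_width: -0.002
grasp_force: 0.0
```

Run:
```python
from go import *
for t in (.9,.8,.7,.6,.5):
  go(.079-.14*np.cos(t)+.0068*np.sin(t)+.010,.092,.115+.14*np.sin(t)+.0068*np.cos(t)-.002,86.5,True)
```

```text
t 17.43 pos [0.5728 0.1179 0.2559] yaw 86.7 w -0.002 F [-0.1  0.9  0.5] -> units [-0.006 -0.173  0.243] turn 0.004
t 17.43 pos [0.5728 0.1179 0.2559] yaw 86.7 w -0.002 F [-0.1  0.9  0.5] -> units [-0.005 -0.264  0.316] turn 0.004
t 17.43 pos [0.5728 0.1179 0.2559] yaw 86.7 w -0.002 F [-0.1  0.9  0.5] -> units [-0.005 -0.347  0.398] turn 0.004
t 17.43 pos [0.5728 0.1179 0.2559] yaw 86.7 w -0.002 F [-0.1  0.9  0.5] -> units [-0.005 -0.421  0.488] turn 0.004
t 17.43 pos [0.5728 0.1179 0.2559] yaw 86.7 w -0.002 F [-0.1  0.9  0.5] -> units [-0.005 -0.487  0.585] turn 0.004
```

Request:
{"api": "servo_tool", "payload": {
  "motion": [-1,0,-0.08,0.15,0,-1,0,-0.17,0.24,0,-1,0,-0.26,0.32,0,-1,0,-0.35,0.4,0,-1,0,-0.42,0.49,0]
}}

```text
time: 18.05
tool_pos: [0.525, 0.1202, 0.2002]
tool_rot: [0.0, 0.728, 0.686, 0.0]
contact_force: [-0.5, -0.4, 1.4]
gripper_width: -0.003
grasp_force: 0.5
```

Run:
```python
from go import *
for t in (.5,.4,.3,.2,.1,.03):
  go(.079-.14*np.cos(t)+.0068*np.sin(t)+.010,.092,.115+.14*np.sin(t)+.0068*np.cos(t)-.002,86.5,True)
```

```text
t 18.05 pos [0.525  0.1202 0.2002] yaw 86.6 w -0.003 F [-0.5 -0.4  1.4] -> units [-0.001 -0.091  0.118] turn 0.003
t 18.05 pos [0.525  0.1202 0.2002] yaw 86.6 w -0.003 F [-0.5 -0.4  1.4] -> units [-0.001 -0.147  0.22 ] turn 0.003
t 18.05 pos [0.525  0.1202 0.2002] yaw 86.6 w -0.003 F [-0.5 -0.4  1.4] -> units [-0.001 -0.193  0.328] turn 0.003
t 18.05 pos [0.525  0.1202 0.2002] yaw 86.6 w -0.003 F [-0.5 -0.4  1.4] -> units [-0.001 -0.227  0.439] turn 0.003
t 18.05 pos [0.525  0.1202 0.2002] yaw 86.6 w -0.003 F [-0.5 -0.4  1.4] -> units [-0.001 -0.25   0.554] turn 0.003
t 18.05 pos [0.525  0.1202 0.2002] yaw 86.6 w -0.003 F [-0.5 -0.4  1.4] -> units [-0.001 -0.26   0.635] turn 0.003
```

Request:
{"api": "servo_tool", "payload": {
  "motion": [-1,0,-0.09,0.12,0,-1,0,-0.15,0.22,0,-1,0,-0.19,0.33,0,-1,0,-0.22,0.43,0,-1,0,-0.24,0.52,0]
}}

```text
time: 18.68
tool_pos: [0.4962, 0.1216, 0.1367]
tool_rot: [-0.0, 0.728, 0.686, -0.0]
contact_force: [-0.5, 0.7, -0.4]
gripper_width: -0.001
grasp_force: 0.1
```

Request:
{"api": "servo_tool", "payload": {
  "motion": [-1,0,-0.01,0.06,0,-1,0,-0.01,0.11,0,-1,0,-0.01,0.14,0,-1,0,-0.01,0.16,0]
}}

```text
time: 19.18
tool_pos: [0.4956, 0.1218, 0.1199]
tool_rot: [-0.0, 0.728, 0.686, -0.0]
contact_force: [-7.2, -1.8, 14.5]
gripper_width: -0.002
grasp_force: 7.2
```

```bash
python3 go.py 0 .092 .12 86.5 box
```

```text
t 19.18 pos [0.4956 0.1218 0.1199] yaw 86.6 w -0.002 F [-7.2 -1.8 14.5] -> units [-0.     0.409 -0.001] turn 0.003
```

Request:
{"api": "servo_tool", "payload": {
  "motion": [-1,0,0,-0.3,0,-1,0,0,-0.7,0,-1,0,0,-1,0]
}}

```text
time: 19.55
tool_pos: [0.496, 0.1218, 0.2411]
tool_rot: [0.001, 0.728, 0.686, 0.001]
contact_force: [0.3, -0.1, -0.2]
gripper_width: 0.001
grasp_force: 0.0
```

Request:
{"api": "servo_tool", "payload": {
  "motion": [-1,-0.4,-0.4,-0.3,0,-1,-0.8,-0.6,-0.3,0,-1,-1,-0.6,-0.3,0,-1,-1,-0.6,-0.3,0]
}}

```text
time: 20.05
tool_pos: [0.4164, 0.0051, 0.2752]
tool_rot: [0.001, 0.729, 0.685, 0.001]
contact_force: [0.7, -0.2, 0.4]
gripper_width: -0.001
grasp_force: 0.0
```

Run:
```python
from h import *
from go import O,B
im,d,P=shot('side','s9')
r=models.regions_of('side','cover')[0]; m=r['mask']; Q=P[m]; c=im[m].astype(int); b=np.c_[(Q[:,:2]-O)@B,Q[:,2]]
b=b[(c[:,2]>c[:,0]+15)&(b[:,2]>.08)&(b[:,2]<.2)]
p=np.polyfit(b[:,0],b[:,2],1); print('cover slope',-p[0],len(b),np.percentile(b,[2,50,98],axis=0).ravel())
cv2.imwrite('pics/c9.png',cv2.resize(cv2.imread('pics/s9.png')[100:300,200:440],(720,600),interpolation=cv2.INTER_CUBIC))
```

```text
cover slope 0.0006475983362059211 3147 [-0.07479683 -0.00333699  0.11631888  0.00022897  0.10328055  0.12034238
  0.07559701  0.19088961  0.12410046]
```

View pics/c9.png

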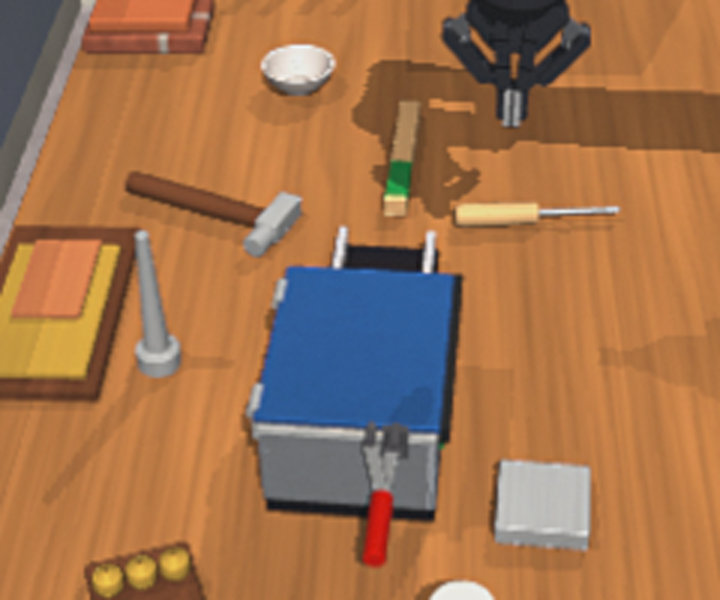

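The picture shows the cover flat and shut (360,345), the stay folded (380,500), the stick flat and clear of the trough (400,160), and the bystanders in view unmoved.

```bash
python3 -c "from plant import job_done; print(job_done())"
```

```text
the job is handed in; nothing more can be done
None
```

I handed the job in at about 20 s: the tray is in the chamber with the flap shut behind it, the stay is broken and the cover is fully shut; the stick lies flat, clear of the box. The hand-in returned no verdict, so this rests on the pictures and measurements.

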